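# Cap the two ink jars with the caps that fit

## Task

Close the two open ink jars on the calligrapher's cutting mat. Three caps that look alike but for their size stand on the mat: put the smallest on the jar with the narrower neck and the middle one on the jar with the wider neck, each straight and fully down, and let go; the largest fits neither jar. Leave both jars standing about where they are, and do not tip them over.

Things in the scene. Friction and masses are not known exactly. Their poses are not given: they have to be found in the camera images.
- cap_small: Smallest of three like caps (42, 52, 62 mm; the largest is a spare), in a row nearer the robot than the jars, in any order, red seals between. Off-white ribbed plastic cap, 42 mm outside diameter, 26 mm tall, 35 mm inside, 21 mm deep, 20 g, standing open side down on the mat. Origin: centre of its open underside (on the mat, z 3 mm); z axis up through the closed top; round, yaw is free.
- cap_large: Middle one of the three caps in the row. Off-white ribbed plastic cap, 52 mm outside diameter, 26 mm tall, 45 mm inside, 21 mm deep, 25 g, standing open side down on the mat. Origin: centre of its open underside (on the mat, z 3 mm); z axis up through the closed top; round, yaw is free.
- jar_small: Open ink jar with the narrower neck; takes the 42 mm cap. Left or right half of the mat. Loose, 0.28 to 0.46 kg; gold body 68 mm across, 45 mm high to its flat shoulder, then an 18 mm tall tapered neck, 31 mm across at the shoulder, 17 mm at the open mouth. Origin: centre of its underside (z 3 mm), z axis up. The cap's rim, fully home, rests on the shoulder 45 mm above it.
- jar_large: Open ink jar with the wider neck, on the other side; takes the 52 mm cap. Flat red tin between the jars. Loose, 0.28 to 0.46 kg; gold body 68 mm across, 45 mm high to its flat shoulder, then an 18 mm tall tapered neck, 41 mm across at the shoulder, 27 mm at the open mouth. Origin: centre of its underside (z 3 mm), z axis up. The cap's rim, fully home, rests on the shoulder 45 mm above it.
Not all that is in view belongs to the job. What is shaped like the cap_large but blue, green or turquoise is not meant.

How it is judged:
At the end, for the whole second after the job is handed in: 42 mm cap on the narrow-necked jar, 52 mm cap on the wide-necked one: each within 10 mm of its jar's axis, rim 40 to 50 mm above the jar's underside (home 45), caps and jars within 10 degrees of upright, jars within 60 mm of their starts, all at rest (under 20 mm/s) (horizontal distance between cap_small and jar_small below 0.01 m and z of cap_small in the frame of jar_small between 0.04 and 0.05 m and angle between each of cap_small, jar_small, cap_large, jar_large's own z axis and vertical below 0.175 rad and distance of each of jar_small, jar_large from where it was at the start of the episode below 0.06 m and linear speed of each of cap_small, jar_small, cap_large, jar_large below 0.02 m/s and horizontal distance between cap_large and jar_large below 0.01 m and z of cap_large in the frame of jar_large between 0.04 and 0.05 m); the robot touches nothing.
It fails at once if a jar is tipped over (more than 30 degrees) (angle between any of jar_small, jar_large's own z axis and vertical above 0.52 rad).
It also fails if it takes over 51 s, if anything falls off the work surface, if the arm or the gripper's body presses on something with over 40 N, if the wrist force passes 120 N, or if a joint passes its speed limit or range.

## Robot

A 6-joint arm with a two-finger parallel gripper is mounted at the origin on the work surface. World frame = base frame: x ahead of the robot, y to its left, z up, the work surface at z = 0. Lengths are in m, angles in rad, forces in N, time in s.
With the tool pointing down it reaches from about 0.275 to 0.725 m from the base axis. Payload 5.6 kg.
Tool frame: the origin (TCP) lies where the fingers leave the gripper's body, on its centre line; the fingertips stand 73 mm ahead of it and the grasp point (between the pads) lies 54 mm ahead of it; z points along the fingers, y is the direction in which the jaws open and shut (so a half turn about z gives the same grasp; the last joint's range is limited). The gripper opens to 85 mm and grips with 20 to 120 N. Pads are 22 mm wide; open, the fingers measure 114 mm over their backs; the gripper's body (76 mm by 85 mm) begins 54 mm behind the grasp point. The pads swing forward as they close: fully open they stand 13 mm farther back than shut.
Start: joints at [1.578, 0.255, 0.108, 0, -1.424, -0.285], TCP at [0.151, 0.529, 0.304] pointing down, gripper open.
Joint ranges: [-2.95, 2.95], [-1.21, 1.97], [-1.09, 1.5], [-2.87, 1.71], [-2.94, -0.07], [-3.05, 3.05]. Speed limits (rad/s): [2.57, 2.57, 3.14, 3.14, 3.14, 3.14].

## Interface

Orientations are given as a unit quaternion [x, y, z, w].
In Python, from workcell import * gives the robot as it stands. The module is installed in compiled form; this text tells all that it offers.
- The arm moves only by the tool apply_moves, never from a script. Its argument "moves" is one flat list of numbers, 7 for each row, row after row: the shift along the tool's x, y, z in mm, then the turn, a rotation vector about the tool's x, y, z in degrees, then the gripper command: -1 is fully open, 1 is shut, values between are in proportion. In form: [x, y, z, wx, wy, wz, gripper, x, y, z, wx, wy, wz, gripper, ...]. A call has exactly 8 rows; each row is the pose to reach, as a shift and turn from the pose commanded when the call began, along the tool's axes at that moment; what a row does not reach only later rows make up. A row lasts 1/8 s, in which the tool goes at most 62.5 mm and 10.7 degrees, less where a joint would pass 70% of its speed; a pose out of reach is approached as far as the arm can. A call with a gripper value outside its range is refused whole. The fingers move at their own pace and stop on an object; "grip_force" is the grip in N (left out, the last holds). Time passes only in rows, so rows that repeat a pose let the fingers close, or fill a call up. It gives the time, the measured TCP pose, the force and the opening at its end, in the units of the state.
- sense(): the state, without advancing time (a new reading comes with each control period).
- get_image(name): name is "scene" or "top" or "wrist"; returns the picture (384x512x3 uint8, blue, green, red); there is no depth.
- camera_info(name): a dict with "fx", "fy", "cx", "cy" (pixels), "rvec" (rotation vector, rad) and "tvec" (3), from world to camera coordinates, as OpenCV has them; the wrist camera has in their place "tool_from_camera" (4x4, takes a point from camera to tool coordinates, whose origin is the TCP and whose axes are the flange's). Camera axes: x right, y down, z forward; pixel columns grow to the right and rows downward; lengths in m; the calibration is good to about 2 mm. A picture is of the moment at which its call begins: read the wrist's pose just before it. camera_info takes no time and is no camera call.
- job_done(): hands the job in, once; it reports no verdict.
Trained networks look in the newest picture that a camera, given by its name, has taken for a name from the list of things; names that differ only in an ending like _2 or _b are one class to them, and where a whole thing is asked for, a point or a joint stands for the part that bears it (a point fixed in the world has none). Each returns a list of dicts, best first, with "conf" (0 to 1); they miss things now and then, are a little off and sometimes report something else, mostly with a low value. They report only what shows in the picture. A call takes as long as a camera call. They do not tell look-alikes from the thing itself.
- boxes_of(camera, query): "at" ([x, y, z] in m, in the coordinates of the camera as it stood for that picture, good to about 4 mm: the middle of the surface that is visible of it).
- outline_of(camera, query): "pixels" (384x512 bool, what is visible of it).
- landmark_of(camera, query): "at" ([x, y, z] in m, in the coordinates of the camera as it stood for that picture, good to about 4 mm: a listed point, or the origin of a listed thing).
The state is a dict: "time": time; "qpos": joint angles; "qd": joint speeds; "joint_efforts": joint torques, N m; "ee_pos": TCP position; "eef_rot": TCP orientation; "force": force on the tool from outside, world axes, zero at the start; "wrist_torque": the same for the moment, N m; "gripper_width": opening from 0.0 (shut) to 1.0 (fully open).
Only numpy, scipy, OpenCV 4.12 (cv2) and the standard library are available. Lean on these libraries where they do the work, as an engineer would, in place of code of your own. Each camera call takes 0.05 s, during which the arm holds its last target.

## Working session

There is one attempt and no reset: what is moved stays moved. The work goes in short steps, Python scripts to look and compute and a tool call to move; the robot and the scene stay as the last step left them, time stands still between calls to the robot, and variables do not carry over. Pictures are saved under pics/ and viewed, and the job is handed in when it is done.

Besides the shell and the picture viewer there is one more tool, called as name(argument=value, ...) on one line, values as JSON. apply_moves: Moves the arm, as the interface text tells. Its arguments: {"type":"object","properties":{"moves":{"type":"array","items":{"type":"number"}},"grip_force":{"type":"number"}},"required":["moves"]}

```bash
mkdir -p pics; python3 - <<'E'
from workcell import *
import cv2
s=sense();print(s)
for n in ("top","scene","wrist"):
    im=get_image(n);cv2.imwrite(f"pics/{n}0.png",im);print(n,camera_info(n))
E
```

```text
{'time': 0.0, 'qpos': array([ 1.57761757e+00,  2.55756580e-01,  1.07029022e-01, -4.97200788e-04,
       -1.42389308e+00, -2.84588901e-01]), 'qd': array([-1.15970423e-03,  1.33060845e-04, -7.01213574e-06,  6.85966951e-04,
       -1.87341973e-03, -1.92042963e-04]), 'joint_efforts': array([ 1.09600347e-03, -3.86633456e+01,  2.37942141e+01,  5.36489233e+00,
       -6.10713847e-03, -1.92934129e-05]), 'ee_pos': array([0.15065541, 0.52860114, 0.30299687]), 'eef_rot': array([ 9.90365622e-01, -1.38473975e-01, -1.10847945e-04,  9.38191399e-04]), 'force': array([0.4657585 , 0.58138459, 0.57990632]), 'wrist_torque': array([ 0.01613775, -0.0060574 , -0.06784195]), 'gripper_width': 0.999219011961057}
top {'fx': 376.41269380235275, 'fy': 376.41269380235275, 'cx': 254.92736358728376, 'cy': 192.32594365445496, 'rvec': array([ 2.10622159, -2.08920666,  0.2337991 ]), 'tvec': array([-0.11636609,  0.47459053,  0.76595351])}
scene {'fx': 381.3824330071431, 'fy': 381.3824330071431, 'cx': 254.6322812797966, 'cy': 182.1189940899639, 'rvec': array([ 2.13196185,  0.83148683, -0.36776854]), 'tvec': array([-0.24472008, -0.22740515,  1.44712714])}
wrist {'fx': 277.90896073257403, 'fy': 277.90896073257403, 'cx': 255.1293663151557, 'cy': 195.3468656990429, 'tool_from_camera': array([[-1.32140520e-03, -9.46655046e-01, -3.22245989e-01,
         8.32843251e-02],
       [ 9.99999070e-01, -1.14243249e-03, -7.44507281e-04,
        -1.04395416e-04],
       [ 3.36647287e-04, -3.22246673e-01,  9.46655676e-01,
        -7.04019932e-02],
       [ 0.00000000e+00,  0.00000000e+00,  0.00000000e+00,
         1.00000000e+00]])}
```

View pics/top0.png

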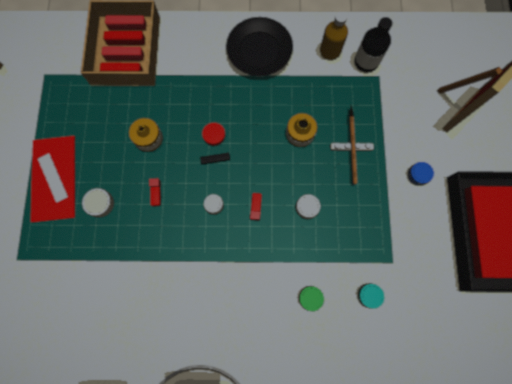

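View pics/scene0.png

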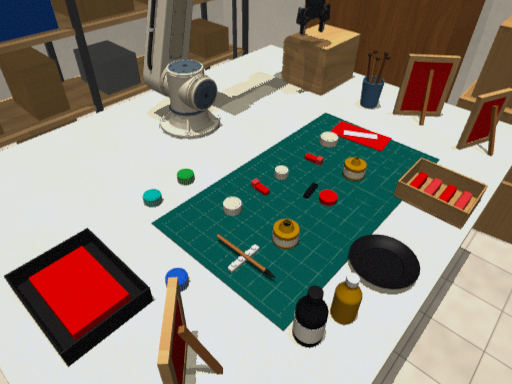

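View pics/wrist0.png

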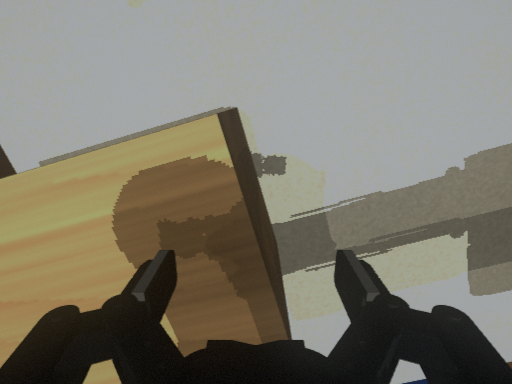

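The top view shows white caps at (97,202), (213,204) and (308,206), and gold jars at (145,133) and (302,128). Look-alikes, not wanted: a blue cap (421,173), green (311,298), turquoise (371,296), and a red tin (213,133). Next I measure the sizes.

```bash
cat > h.py <<'E'
import numpy as np, cv2
from workcell import *
from scipy.spatial.transform import Rotation as R
def ray(name,uv,s=None):
    c=camera_info(name);K=np.array([[c['fx'],0,c['cx']],[0,c['fy'],c['cy']],[0,0,1]])
    d=np.linalg.inv(K)@np.array([uv[0],uv[1],1.])
    if 'rvec' in c:
        M=R.from_rotvec(c['rvec']).as_matrix();return -M.T@c['tvec'],M.T@d
    T=c['tool_from_camera'];Q=R.from_quat(s['eef_rot']).as_matrix()
    return s['ee_pos']+Q@T[:3,3],Q@T[:3,:3]@d
def atz(name,uv,z,s=None):
    o,d=ray(name,uv,s);return o+d*(z-o[2])/d[2]
def proj(name,p,s=None):
    c=camera_info(name)
    if 'rvec' in c: q=R.from_rotvec(c['rvec']).as_matrix()@p+c['tvec']
    else:
        T=c['tool_from_camera'];Q=R.from_quat(s['eef_rot']).as_matrix()
        q=T[:3,:3].T@(Q.T@(np.array(p)-s['ee_pos'])-T[:3,3])
    return np.array([c['fx']*q[0]/q[2]+c['cx'],c['fy']*q[1]/q[2]+c['cy']])
E
python3 - <<'E'
from h import *
im=cv2.imread("pics/top0.png")
hsv=cv2.cvtColor(im,cv2.COLOR_BGR2HSV)
m=((hsv[...,1]<60)&(hsv[...,2]>130)).astype(np.uint8)
for u,v in((97,202),(213,204),(308,206)):
    sub=np.zeros_like(m);sub[v-22:v+22,u-22:u+22]=m[v-22:v+22,u-22:u+22]
    n,l,st,ce=cv2.connectedComponentsWithStats(sub)
    i=1+np.argmax(st[1:,4]);p=ce[i];o,d=ray("top",p)
    w=atz("top",p,.029);dist=o[2]-.029
    print(p,st[i],w,"diam",2*np.sqrt(st[i,4]/np.pi)/376.4*dist)
for q in("jar_small","jar_large","cap_small","cap_large"):
    get_image("top")
    c=camera_info("top");M=R.from_rotvec(c['rvec']).as_matrix()
    for r in landmark_of("top",q): print(q,r['conf'],M.T@(np.array(r['at'])-c['tvec']))
a=im[90:170,110:340];cv2.imwrite("pics/crop0.png",cv2.resize(a,None,fx=3.4,fy=3.4,interpolation=cv2.INTER_CUBIC))
a=im[170:240,60:340];cv2.imwrite("pics/crop1.png",cv2.resize(a,None,fx=2.8,fy=2.8,interpolation=cv2.INTER_CUBIC))
E
```

```text
[ 95.63076923 201.37115385] [ 83 189  26  26 520] [0.45788346 0.24427745 0.029     ] diam 0.05631947283755432
[212.7008547  202.88034188] [204 195  18  17 234] [ 0.45643973 -0.01821018  0.029     ] diam 0.03778025091651733
[308.37837838 205.33513514] [298 195  22  22 370] [ 0.45249205 -0.23164255  0.029     ] diam 0.047507018057639225
jar_small 0.58 [0.61981613 0.14374121 0.00189766]
jar_large 0.71 [ 0.63363677 -0.21914014 -0.00127758]
cap_small 0.68 [ 4.55238214e-01 -1.78937770e-02  4.03090889e-05]
cap_large 0.8 [ 0.25688897 -0.23773178 -0.00085436]
cap_large 0.68 [ 0.45258416 -0.23116     0.00595335]
cap_large 0.63 [ 5.34072462e-01 -4.93530174e-01 -5.73864143e-05]
cap_large 0.58 [ 2.59605240e-01 -3.62818584e-01 -1.23939132e-04]
```

View pics/crop0.png

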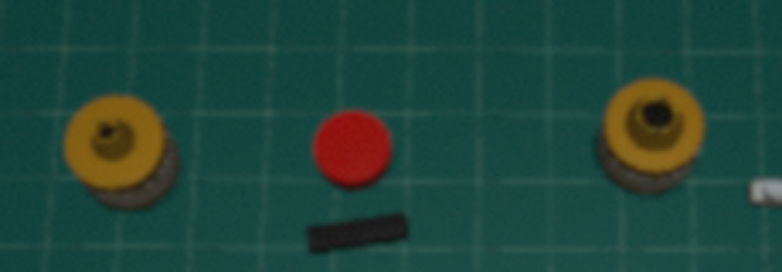

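View pics/crop1.png

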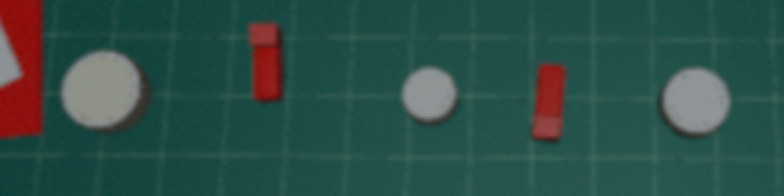

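```bash
cat >> h.py <<'E'
def togo(p,yaw=0.):
    """shift in tool mm + rotvec deg to reach world p with tool x at yaw, pointing down"""
    s=sense();Q=R.from_quat(s['eef_rot'])
    T=R.from_euler('z',yaw)*R.from_quat([1,0,0,0])
    return np.round(Q.inv().apply(np.array(p)-s['ee_pos'])*1000,1),np.round((Q.inv()*T).as_rotvec(degrees=True),2)
E
python3 - <<'E'
from h import *
print(togo([.456,-.018,.2]))
im=cv2.imread("pics/top0.png");hsv=cv2.cvtColor(im,cv2.COLOR_BGR2HSV)
m=((hsv[...,0]>12)&(hsv[...,0]<32)&(hsv[...,1]>150)&(hsv[...,2]>110)).astype(np.uint8)
for u,v in((144,132),(302,127)):
    sub=np.zeros_like(m);sub[v-22:v+22,u-22:u+22]=m[v-22:v+22,u-22:u+22]
    pts=np.argwhere(sub)[:,::-1].astype(np.float32)
    e=cv2.fitEllipse(cv2.convexHull(pts));print(e,atz("top",e[0],.048), e[1][0]/376.4*(ray("top",e[0])[0][2]-.048))
E
```

```text
(array([443.5, 442.2, 103.8]), array([ -0.  ,   0.  , -15.92]))
((143.19631958007812, 131.3522491455078), (25.446977615356445, 27.932947158813477), 71.54940032958984) [0.61805748 0.14408195 0.048     ] 0.054413284095928036
((301.8599853515625, 126.5329818725586), (25.924026489257812, 27.640745162963867), 98.5436782836914) [ 0.63217747 -0.21843079  0.048     ] 0.0554333579253471
```

apply_moves(moves=[44,44,0,0,0,-4,-1,88,88,5,0,0,-8,-1,132,132,10,0,0,-12,-1,176,176,20,0,0,-16,-1,220,220,30,0,0,-16,-1,264,264,45,0,0,-16,-1,308,307,60,0,0,-16,-1,352,350,75,0,0,-16,-1])

```text
time: 1.55
ee_pos: [0.392, 0.0976, 0.23]
eef_rot: [1.0, 0.001, 0.001, -0.0]
force: [1.5, 1.3, -0.3]
gripper_width: 0.999
```

```bash
python3 - <<'E'
from h import *
print(togo([.456,-.018,.2]),sense()['time'],sense()['qpos'])
E
```

```text
(array([ 63.7, 115.7,  30. ]), array([-0.05, -0.08,  0.12])) 1.55 [ 6.36296618e-01  1.67867777e-03 -3.80434382e-01  1.39265237e-04
 -1.18697086e+00  9.36490152e-01]
```

apply_moves(moves=[22,40,10,0,0,0,-1,44,80,20,0,0,0,-1,64,116,30,0,0,0,-1,64,116,30,0,0,0,-1,64,116,30,0,0,0,-1,64,116,30,0,0,0,-1,64,116,30,0,0,0,-1,64,116,30,0,0,0,-1])

```text
time: 2.55
ee_pos: [0.4554, -0.0161, 0.2001]
eef_rot: [1.0, 0.001, 0.0, -0.0]
force: [0.1, -0.1, -0.2]
gripper_width: 0.997
```

```bash
python3 - <<'E'
from h import *
s=sense();im=get_image("wrist");cv2.imwrite("pics/w1.png",im)
print(s['ee_pos'],s['eef_rot'],s['force'],proj("wrist",[.456,-.018,.029],s))
hsv=cv2.cvtColor(im,cv2.COLOR_BGR2HSV)
m=((hsv[...,1]<60)&(hsv[...,2]>110)).astype(np.uint8)
n,l,st,ce=cv2.connectedComponentsWithStats(m)
for i in range(1,n):
    if st[i,4]>200: print(st[i],ce[i],atz("wrist",ce[i],.029,s))
E
```

```text
[ 0.45538822 -0.01606049  0.20012167] [ 9.99999197e-01  1.23700029e-03  2.51530692e-04 -1.09158339e-04] [ 0.14282302 -0.1423012  -0.23343522] [257.51438931 195.95475624]
[ 235  171   46   45 1546] [257.54398448 192.90232859] [ 0.45895284 -0.01801553  0.029     ]
[ 460  170   52   55 2243] [487.28845296 197.70040125] [ 0.45459396 -0.22942543  0.029     ]
[   0  292  120   76 3283] [ 36.65732562 312.65306122] [0.32340648 0.21832357 0.029     ]
[ 161  292  190   65 9480] [255.4214135  318.50632911] [ 0.31601607 -0.01628579  0.029     ]
[ 390  292  122   77 3293] [473.53203766 313.28788339] [ 0.32338354 -0.25008342  0.029     ]
[389 359  40  25 677] [408.02511078 373.48153619] [ 0.23615698 -0.19540639  0.029     ]
[ 82 360  39  24 663] [101.94268477 373.52187029] [0.23538033 0.16381116 0.029     ]
```

View pics/w1.png

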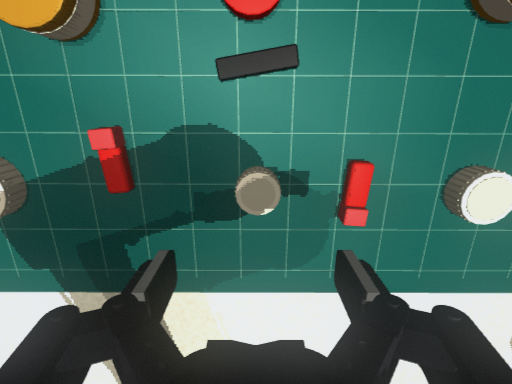

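The wrist view shows the smallest cap at (258,193), seals at (110,160) and (357,192), well clear of the open fingers, and the middle cap at (487,197). I descend onto the smallest cap.

apply_moves(moves=[2,2,40,0,0,0,-1,2,2,80,0,0,0,-1,2,2,105,0,0,0,-1,2,2,118,0,0,0,-1,2,2,118,0,0,0,-1,2,2,118,0,0,0,-0.4,2,2,118,0,0,0,0,2,2,118,0,0,0,0.5], grip_force=30)

```text
time: 3.6
ee_pos: [0.458, -0.0184, 0.0829]
eef_rot: [1.0, 0.001, 0.001, -0.0]
force: [-2.1, 0.8, 3.6]
gripper_width: 0.483
```

apply_moves(moves=[0,0,0,0,0,0,1,0,0,0,0,0,0,1,0,0,0,0,0,0,1,0,0,0,0,0,0,1,0,0,0,0,0,0,1,0,0,0,0,0,0,1,0,0,0,0,0,0,1,0,0,0,0,0,0,1], grip_force=30)

```text
time: 4.6
ee_pos: [0.458, -0.0184, 0.0829]
eef_rot: [1.0, 0.001, 0.001, -0.0]
force: [-1.1, 0.1, 5.1]
gripper_width: 0.482
```

```bash
python3 - <<'E'
from h import *
s=sense();im=get_image("wrist");cv2.imwrite("pics/w2.png",im)
print(s['ee_pos'],s['eef_rot'],s['force'],s['gripper_width'])
E
```

```text
[ 0.45800922 -0.01841494  0.08292766] [ 9.99999227e-01  8.45837880e-04  8.93749512e-04 -1.77617124e-04] [-1.09299791  0.09641178  5.12576891] 0.4820597455973072
```

View pics/w2.png

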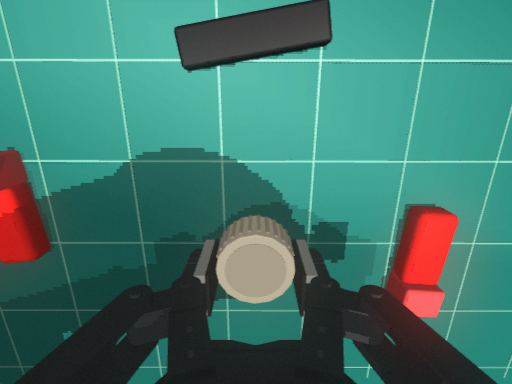

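```bash
python3 - <<'E'
from h import *
s=sense()
print(atz("wrist",(256,268),.029,s), proj("wrist",[s['ee_pos'][0],s['ee_pos'][1],.029],s))
print(togo([.458,-.018,.17]))
E
```

```text
[ 0.45926131 -0.01869687  0.029     ] [255.47709663 270.12403481]
(array([  0.2,  -0.5, -87.1]), array([-0.02, -0.1 ,  0.1 ]))
```

apply_moves(moves=[0,0,-20,0,0,0,1,0,0,-50,0,0,0,1,0,0,-80,0,0,0,1,0,0,-90,0,0,0,1,10,-10,-90,0,0,0,1,30,-30,-90,0,0,0,1,50,-50,-90,0,0,0,1,65,-70,-90,0,0,0,1])

```text
time: 5.65
ee_pos: [0.5229, 0.0526, 0.1702]
eef_rot: [1.0, 0.001, -0.001, 0.0]
force: [0.2, -0.7, -0.7]
gripper_width: 0.486
```

```bash
python3 - <<'E'
from h import *
s=sense();print(s['force'],s['gripper_width'],togo([.618,.144,.173]))
im=get_image("wrist");cv2.imwrite("pics/w3.png",im)
E
```

```text
[ 0.20164763 -0.65315107 -0.74392376] 0.4859917566605885 (array([ 95.2, -91.3,  -3. ]), array([0.03, 0.13, 0.07]))
```

View pics/w3.png

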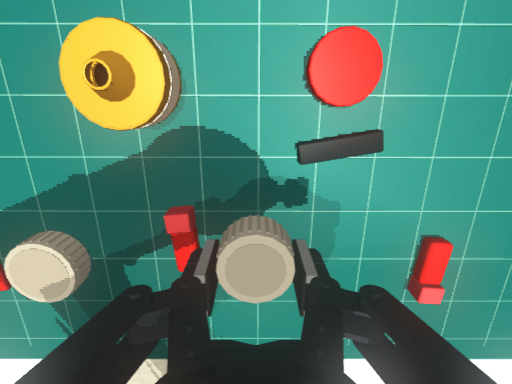

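The small cap is held at (256,268) and the narrow jar is at (118,73) with its mouth at (98,73). I measure the jar from here.

```bash
cat >> h.py <<'E'
def jar(im,s,box,cam="wrist"):
    from scipy.optimize import least_squares
    hsv=cv2.cvtColor(im,cv2.COLOR_BGR2HSV)
    m=((hsv[...,0]>12)&(hsv[...,0]<32)&(hsv[...,1]>130)&(hsv[...,2]>100)).astype(np.uint8)
    x0,y0,x1,y1=box;k=np.zeros_like(m);k[y0:y1,x0:x1]=m[y0:y1,x0:x1]
    h=cv2.convexHull(np.argwhere(k)[:,::-1].astype(np.float32))[:,0]
    W=np.array([atz(cam,p,.048,s)[:2] for p in h])
    f=lambda q:np.hypot(*(W-q[:2]).T)-q[2]
    r=least_squares(f,[*W.mean(0),.034],loss='soft_l1',f_scale=.001)
    return r.x,np.abs(r.fun).max()
E
python3 - <<'E'
from h import *
s=sense();im=cv2.imread("pics/w3.png")
print(jar(im,s,(40,5,200,140)),atz("wrist",(97.5,73),.066,s))
E
```

```text
(array([0.62200187, 0.14483959, 0.03391474]), np.float64(0.008073588865786602)) [0.62279687 0.1456752  0.066     ]
```

apply_moves(moves=[30,-28,0,0,0,0,1,60,-56,0,0,0,0,1,85,-80,0,0,0,0,1,98,-92,0,0,0,0,1,98,-92,0,0,0,0,1,98,-92,0,0,0,0,1,98,-92,5,0,0,0,1,98,-92,10,0,0,0,1])

```text
time: 6.7
ee_pos: [0.6199, 0.1433, 0.1616]
eef_rot: [1.0, 0.001, -0.0, -0.0]
force: [-0.8, 0.3, 1.1]
gripper_width: 0.483
```

```bash
python3 - <<'E'
from h import *
s=sense();print(s['ee_pos'],s['force'],s['gripper_width'],togo([.6205,.1445,.130]))
im=get_image("wrist");cv2.imwrite("pics/w4.png",im)
im=get_image("scene");cv2.imwrite("pics/s4.png",cv2.resize(im[130:220,300:420],None,fx=5,fy=5))
E
```

```text
[0.61988282 0.1432959  0.16164707] [-0.75708748  0.26194479  1.1227596 ] 0.48287631224871663 (array([ 0.6, -1.2, 31.6]), array([-0.01,  0.  ,  0.06]))
```

View pics/w4.png

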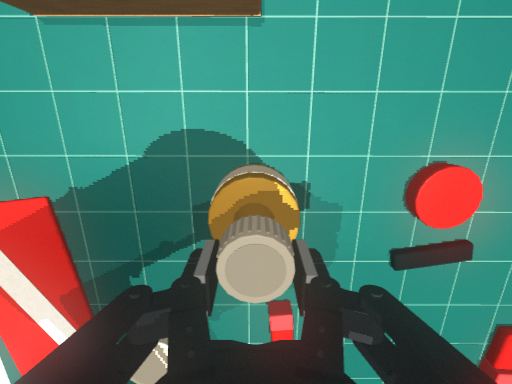

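View pics/s4.png

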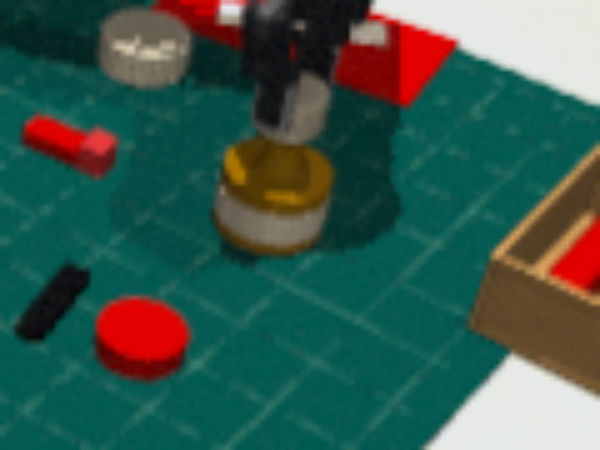

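Cap and jar line up (columns 256 and 255), so I lower it.

apply_moves(moves=[1,-1,6,0,0,0,1,1,-1,12,0,0,0,1,1,-1,17,0,0,0,1,1,-1,21,0,0,0,1,1,-1,25,0,0,0,1,1,-1,28,0,0,0,1,1,-1,31,0,0,0,1,1,-1,31,0,0,0,1])

```text
time: 7.8
ee_pos: [0.6211, 0.1446, 0.1306]
eef_rot: [1.0, 0.001, -0.0, 0.0]
force: [-0.8, -0.6, -0.5]
gripper_width: 0.481
```

```bash
python3 - <<'E'
from h import *
s=sense();print(s['ee_pos'],s['force'],s['gripper_width'],s['time'])
E
```

```text
[0.62111542 0.14463875 0.13063557] [-0.83436698 -0.63780901 -0.4688715 ] 0.48144115597894876 7.8
```

No resistance yet, and about 3 mm remains.

apply_moves(moves=[0,0,1,0,0,0,1,0,0,1.5,0,0,0,1,0,0,2,0,0,0,1,0,0,2.5,0,0,0,1,0,0,3,0,0,0,1,0,0,3,0,0,0,1,0,0,3,0,0,0,1,0,0,3,0,0,0,1])

```text
time: 8.8
ee_pos: [0.6212, 0.1447, 0.1281]
eef_rot: [1.0, 0.001, 0.0, -0.0]
force: [-0.7, -0.1, 2.5]
gripper_width: 0.481
```

apply_moves(moves=[0,0,0,0,0,0,0,0,0,0,0,0,0,-0.4,0,0,0,0,0,0,-0.8,0,0,0,0,0,0,-1,0,0,0,0,0,0,-1,0,0,-15,0,0,0,-1,0,0,-45,0,0,0,-1,0,0,-75,0,0,0,-1])

```text
time: 9.8
ee_pos: [0.6214, 0.1446, 0.2049]
eef_rot: [1.0, 0.001, 0.001, -0.0]
force: [-0.8, 1.1, -0.1]
gripper_width: 0.999
```

```bash
python3 - <<'E'
from h import *
s=sense();print(s['ee_pos'],s['force'],s['gripper_width'],s['time'],togo([.456,-.231,.2]))
im=get_image("wrist");cv2.imwrite("pics/w5.png",im)
im=get_image("scene");cv2.imwrite("pics/s5.png",cv2.resize(im[130:220,300:420],None,fx=5,fy=5))
E
```

```text
[0.62139345 0.14464478 0.20494938] [-0.78684179  1.1129109  -0.07226734] 0.9985483567356044 9.8 (array([-166. ,  375.4,    4.8]), array([-0.  , -0.06,  0.09]))
```

View pics/w5.png

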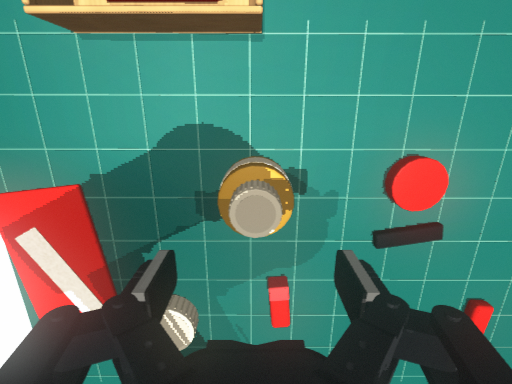

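View pics/s5.png

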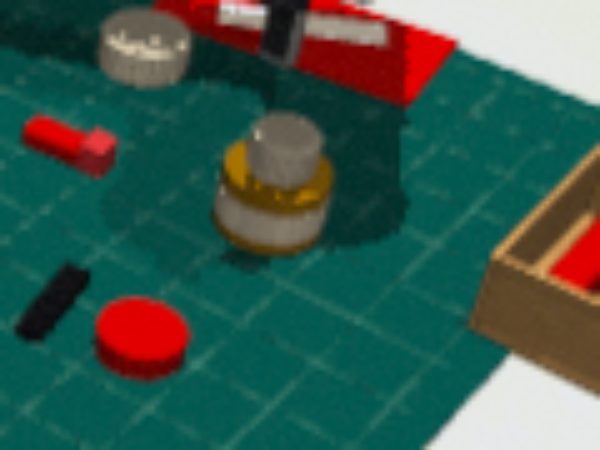

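The small cap sits level and down on the narrow jar, at (255,213) in the wrist view. Next is the middle cap.

apply_moves(moves=[-21,47,0,0,0,0,-1,-42,94,0,0,0,0,-1,-62,141,0,0,0,0,-1,-83,188,0,0,0,0,-1,-104,235,0,0,0,0,-1,-125,282,2,0,0,0,-1,-146,329,4,0,0,0,-1,-167,375,5,0,0,0,-1])

```text
time: 10.9
ee_pos: [0.454, -0.232, 0.1985]
eef_rot: [1.0, 0.001, 0.0, 0.0]
force: [0.5, 0.1, 0.9]
gripper_width: 0.995
```

apply_moves(moves=[0,0,0,0,0,0,-1,0,0,0,0,0,0,-1,0,0,0,0,0,0,-1,0,0,0,0,0,0,-1,0,0,0,0,0,0,-1,0,0,0,0,0,0,-1,0,0,0,0,0,0,-1,0,0,0,0,0,0,-1])

```text
time: 11.9
ee_pos: [0.4548, -0.2306, 0.1979]
eef_rot: [1.0, 0.001, 0.0, 0.0]
force: [0.5, 0.6, -0.2]
gripper_width: 1.006
```

```bash
python3 - <<'E'
from h import *
s=sense();im=get_image("wrist");cv2.imwrite("pics/w6.png",im)
print(s['ee_pos'],s['time'],s['qpos'])
hsv=cv2.cvtColor(im,cv2.COLOR_BGR2HSV)
m=((hsv[...,1]<60)&(hsv[...,2]>110)).astype(np.uint8)
n,l,st,ce=cv2.connectedComponentsWithStats(m)
for i in range(1,n):
    if st[i,4]>500 and abs(ce[i][0]-256)<60: print(st[i],ce[i],atz("wrist",ce[i],.029,s),togo([*atz("wrist",ce[i],.029,s)[:2],.082]))
E
```

```text
[ 0.45481556 -0.23055961  0.19788663] 11.9 [-1.61542103e-01  2.35832701e-01 -1.94225911e-01  1.93638152e-05
 -1.14070501e+00  1.73381111e+00]
[ 229  169   56   56 2391] [256.60811376 196.86783772] [ 0.45523012 -0.23169797  0.029     ] (array([  0.5,   1.1, 115.9]), array([-0.  ,  0.  ,  0.08]))
[ 160  293  191   64 8822] [254.94785763 318.00408071] [ 0.31803095 -0.23017804  0.029     ] (array([-136.7,   -0.6,  115.9]), array([-0.  ,  0.  ,  0.08]))
```

View pics/w6.png

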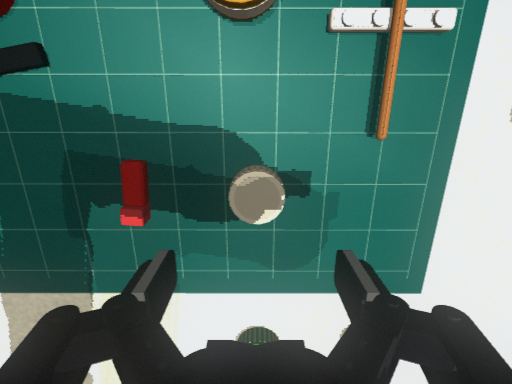

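The middle cap is at (257,197), 56 px across. That is 1.23 times the small cap, which matches 52/42. I descend on it.

apply_moves(moves=[0,1,40,0,0,0,-1,0,1,80,0,0,0,-1,0,1,105,0,0,0,-1,0,1,115,0,0,0,-1,0,1,115,0,0,0,-1,0,1,115,0,0,0,-0.4,0,1,115,0,0,0,0,0,1,115,0,0,0,0.5], grip_force=30)

```text
time: 12.95
ee_pos: [0.4554, -0.2317, 0.0843]
eef_rot: [1.0, 0.001, 0.001, 0.0]
force: [-0.2, 1.6, 5.2]
gripper_width: 0.599
```

apply_moves(moves=[0,0,0,0,0,0,1,0,0,0,0,0,0,1,0,0,0,0,0,0,1,0,0,0,0,0,0,1,0,0,0,0,0,0,1,0,0,0,0,0,0,1,0,0,0,0,0,0,1,0,0,0,0,0,0,1], grip_force=30)

```text
time: 13.95
ee_pos: [0.4554, -0.2317, 0.0843]
eef_rot: [1.0, 0.001, 0.001, 0.0]
force: [-1.5, 1.1, 4.7]
gripper_width: 0.602
```

```bash
python3 - <<'E'
from h import *
s=sense();im=get_image("wrist");cv2.imwrite("pics/w7.png",im)
print(s['ee_pos'],s['force'],s['gripper_width'],proj("wrist",[s['ee_pos'][0],s['ee_pos'][1],.029],s))
E
```

```text
[ 0.45543558 -0.23174651  0.08431871] [-1.48810465  1.14404408  4.70592767] 0.6019819150498514 [255.3576731  268.63563491]
```

View pics/w7.png

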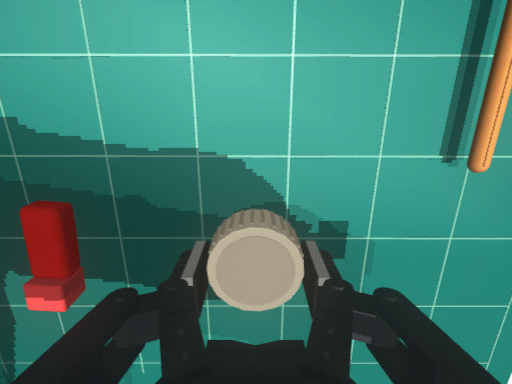

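The cap is held, centred at (256,268), and the opening reads 51 mm. I lift it and look at the wide jar.

apply_moves(moves=[0,0,-20,0,0,0,1,0,0,-50,0,0,0,1,0,0,-80,0,0,0,1,0,0,-88,0,0,0,1,15,0,-88,0,0,0,1,45,-3,-88,0,0,0,1,75,-5,-88,0,0,0,1,85,-6,-88,0,0,0,1])

```text
time: 15.0
ee_pos: [0.5411, -0.2251, 0.169]
eef_rot: [1.0, 0.001, -0.001, -0.0]
force: [-0.6, 0.5, -0.7]
gripper_width: 0.602
```

```bash
python3 - <<'E'
from h import *
s=sense();im=get_image("wrist");cv2.imwrite("pics/w8.png",im)
print(s['ee_pos'],s['force'],s['gripper_width'],s['qd'].round(3))
j=jar(im,s,(150,0,350,200));print(j,togo([j[0][0],j[0][1],s['ee_pos'][2]]))
E
```

```text
[ 0.54109562 -0.22505053  0.16904649] [-0.57806463  0.48756596 -0.68453863] 0.6018418514587349 [ 0.027  0.1    0.163 -0.006 -0.077 -0.029]
(array([ 0.63448223, -0.2192215 ,  0.03310631]), np.float64(0.00021694562026151193)) (array([93.1, -5.6, -0.1]), array([-0.02,  0.11,  0.12]))
```

View pics/w8.png

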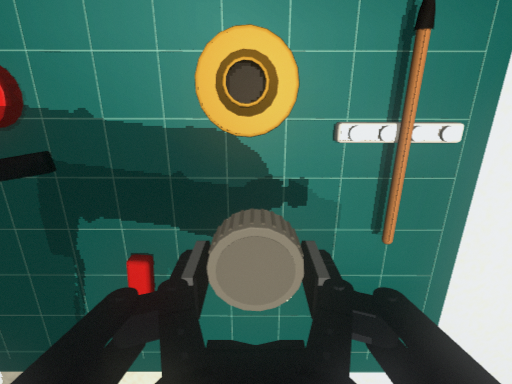

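The wide jar's shoulder is at (247,80) with a clearly wide mouth, and the fitted radius is 33 mm. I align above it.

apply_moves(moves=[25,-2,0,0,0,0,1,55,-4,0,0,0,0,1,80,-6,0,0,0,0,1,93,-6,0,0,0,0,1,93,-6,0,0,0,0,1,93,-6,0,0,0,0,1,93,-6,3,0,0,0,1,93,-6,7,0,0,0,1])

```text
time: 16.05
ee_pos: [0.6324, -0.2194, 0.1639]
eef_rot: [1.0, 0.001, 0.0, -0.0]
force: [0.1, 0.1, 0.2]
gripper_width: 0.598
```

```bash
python3 - <<'E'
from h import *
s=sense();im=get_image("wrist");cv2.imwrite("pics/w9.png",im)
print(s['ee_pos'],s['force'],s['gripper_width'],togo([.6345,-.219,.132]))
E
```

```text
[ 0.63240338 -0.21936209  0.16390506] [0.13269989 0.06095255 0.24083493] 0.5984503727290843 (array([ 2.4, -0.2, 31.1]), array([-0.03,  0.05,  0.06]))
```

View pics/w9.png

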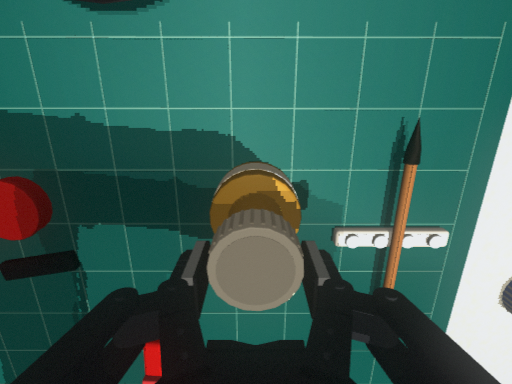

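Lateral alignment is good (jar and cap both at column 256). I lower it with +2 mm in x.

apply_moves(moves=[2,0,6,0,0,0,1,2,0,12,0,0,0,1,2,0,17,0,0,0,1,2,0,21,0,0,0,1,2,0,25,0,0,0,1,2,0,28,0,0,0,1,2,0,31,0,0,0,1,2,0,31,0,0,0,1])

```text
time: 17.1
ee_pos: [0.6347, -0.2193, 0.1326]
eef_rot: [1.0, 0.001, -0.0, -0.0]
force: [0.8, -0.1, -0.3]
gripper_width: 0.597
```

apply_moves(moves=[0,0,1,0,0,0,1,0,0,1.5,0,0,0,1,0,0,2,0,0,0,1,0,0,2.5,0,0,0,1,0,0,3,0,0,0,1,0,0,3,0,0,0,1,0,0,3,0,0,0,1,0,0,3,0,0,0,1])

```text
time: 18.1
ee_pos: [0.6348, -0.2193, 0.1299]
eef_rot: [1.0, 0.001, 0.0, -0.0]
force: [0.7, 0.8, -0.4]
gripper_width: 0.6
```

apply_moves(moves=[0,0,0.5,0,0,0,1,0,0,1,0,0,0,1,0,0,1.5,0,0,0,1,0,0,1.5,0,0,0,1,0,0,1.5,0,0,0,1,0,0,1.5,0,0,0,1,0,0,1.5,0,0,0,1,0,0,1.5,0,0,0,1])

```text
time: 19.1
ee_pos: [0.6348, -0.2193, 0.1294]
eef_rot: [1.0, 0.001, 0.0, 0.0]
force: [-1.4, 2.0, 5.0]
gripper_width: 0.599
```

apply_moves(moves=[0,0,0,0,0,0,0,0,0,0,0,0,0,-0.4,0,0,0,0,0,0,-0.8,0,0,0,0,0,0,-1,0,0,0,0,0,0,-1,0,0,-15,0,0,0,-1,0,0,-45,0,0,0,-1,0,0,-75,0,0,0,-1])

```text
time: 20.1
ee_pos: [0.6349, -0.2194, 0.2055]
eef_rot: [1.0, 0.001, 0.0, 0.0]
force: [-0.4, -0.6, -0.2]
gripper_width: 0.995
```

```bash
python3 - <<'E'
from h import *
s=sense();print(s['ee_pos'],s['force'],s['gripper_width'])
im=get_image("wrist");cv2.imwrite("pics/w10.png",im)
im=get_image("scene");cv2.imwrite("pics/s10.png",cv2.resize(im[110:270,220:400],None,fx=4,fy=3.7))
E
```

```text
[ 0.63485588 -0.21944722  0.20546969] [-0.42277629 -0.60845715 -0.21584129] 0.9954603155481289
```

View pics/w10.png

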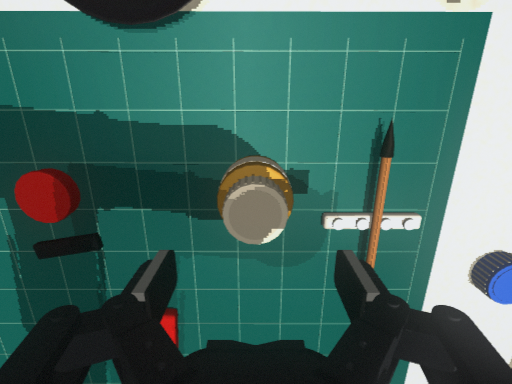

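View pics/s10.png

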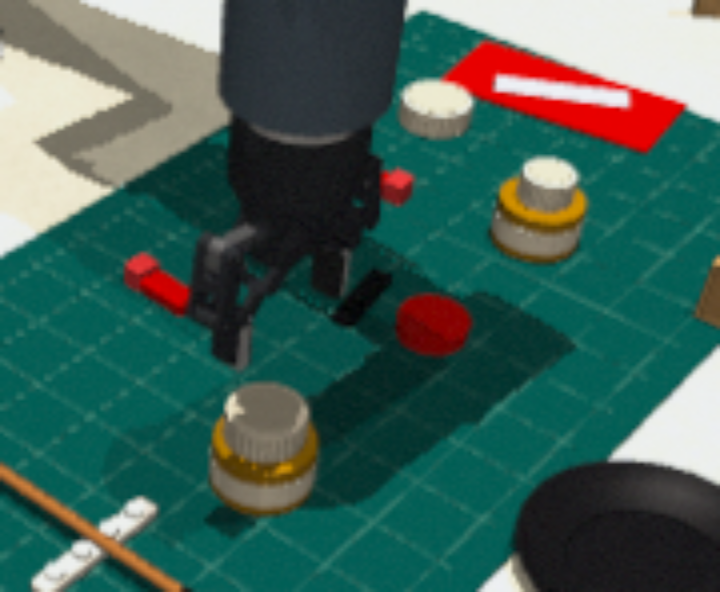

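Both caps sit level on their jars (scene crop (265,420) and (548,180)), and the gripper is clear. A short settle and a final check follow.

apply_moves(moves=[-20,0,-20,0,0,0,-1,-50,0,-40,0,0,0,-1,-60,0,-40,0,0,0,-1,-60,0,-40,0,0,0,-1,-60,0,-40,0,0,0,-1,-60,0,-40,0,0,0,-1,-60,0,-40,0,0,0,-1,-60,0,-40,0,0,0,-1])

```text
time: 21.2
ee_pos: [0.5749, -0.2194, 0.2431]
eef_rot: [1.0, 0.001, -0.0, -0.0]
force: [-0.7, -0.1, -0.6]
gripper_width: 1.0
```

```bash
python3 - <<'E'
from h import *
s=sense();im=get_image("wrist");cv2.imwrite("pics/w11.png",im)
print(s['force'],s['time'])
hsv=cv2.cvtColor(im,cv2.COLOR_BGR2HSV)
m=((hsv[...,1]<60)&(hsv[...,2]>110)).astype(np.uint8)
n,l,st,ce=cv2.connectedComponentsWithStats(m)
for i in range(1,n):
    if st[i,4]>500 and abs(ce[i][0]-256)<60 and ce[i][1]<250: print(st[i],ce[i],atz("wrist",ce[i],.074,s))
for q in("jar_small","jar_large","cap_small","cap_large"):
    get_image("scene")
    c=camera_info("scene");M=R.from_rotvec(c['rvec']).as_matrix()
    for r in landmark_of("scene",q): print(q,r['conf'],M.T@(np.array(r['at'])-c['tvec']))
E
```

```text
[-0.65366822 -0.09658708 -0.57597376] 21.2
[ 225   99   61   63 2969] [255.25429438 130.46648703] [ 0.63446442 -0.21925593  0.074     ]
jar_small 0.66 [0.62292607 0.14532388 0.00086349]
jar_large 0.75 [ 0.63664388 -0.22044002  0.0018322 ]
cap_small 0.68 [0.61429882 0.14536854 0.04875418]
cap_large 0.92 [ 0.63410203 -0.21807735  0.05152693]
cap_large 0.76 [ 0.53532936 -0.49492441 -0.00322345]
cap_large 0.55 [ 0.26029978 -0.36330824  0.00174871]
cap_large 0.51 [ 0.25583242 -0.23452184 -0.00125735]
```

View pics/w11.png

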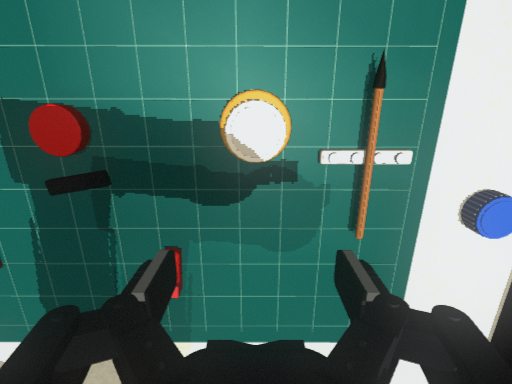

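The cap_small landmark (x 0.614) differs by 8 mm from its jar, more than a seated cap could. I check it against the wrist picture taken right after that placement.

```bash
python3 - <<'E'
from h import *
s={'ee_pos':np.array([.62139345,.14464478,.20494938]),'eef_rot':np.array([1.,.001,.001,0])}
print(atz("wrist",(255,213),.074,s))
im=cv2.imread("pics/w5.png");print(jar(im,s,(200,140,310,245)))
t=get_image("top");cv2.imwrite("pics/t12.png",cv2.resize(t[95:165,110:340],None,fx=3.4,fy=3.4,interpolation=cv2.INTER_CUBIC))
hsv=cv2.cvtColor(t,cv2.COLOR_BGR2HSV);m=((hsv[...,1]<60)&(hsv[...,2]>120)).astype(np.uint8);m[:,:125]=0;m[:,165:]=0;m[:105]=0;m[155:]=0
n,l,st,ce=cv2.connectedComponentsWithStats(m);i=1+np.argmax(st[1:,4]);print(st[i],atz("top",ce[i],.074))
E
```

```text
[0.62185105 0.14494228 0.074     ]
(array([0.62206629, 0.14439596, 0.03336731]), np.float64(0.001137674346416817))
[ 125  105   40   50 2000] [0.61184948 0.13304327 0.074     ]
```

View pics/t12.png

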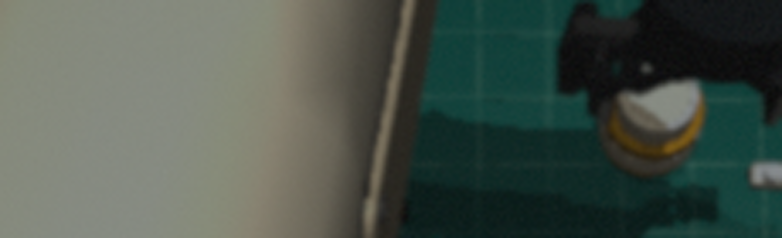

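The wrist picture puts the cap at (0.6219, 0.1449) and its jar at (0.6221, 0.1444), within 1 mm and seated. The arm blocks the top view of it, so that number is meaningless. I hand in.

```bash
python3 -c "
from workcell import *
print(job_done())"
```

```text
the job is handed in; nothing more can be done
None
```

Both jars are closed: the 42 mm cap is on the narrow-necked (left) jar and the 52 mm cap on the wide-necked (right) one. Both were released, and I handed the job in at about 22 s; it reports no verdict.

- **Small cap:** the wrist picture taken right after placing puts its centre within 1 mm of its jar's axis. The contact force at the home height (about 2.5 N) shows it seated.
- **Middle cap:** the last wrist picture puts its centre within about 0.1 mm of the jar position measured before placing. It met 5 N at the home height.
- **Jars:** each stands within about 2 mm of where I first measured it. The last scene picture shows both upright with level caps.

**Checks that disagreed:** the scene-camera landmark put the small cap 8.6 mm off its jar's axis, which a cap seated on the shoulder cannot be, so I trusted the wrist picture. The last top-camera check of that cap failed because the arm blocked the view.

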